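Hold the brake collar on the spindle flat

ROBOT

A 6-joint arm with a two-finger parallel gripper is mounted at the origin on the work surface; the furniture and walls round the work are solid. World frame = base frame: x ahead of the robot, y to its left, z up, the work surface at z = 0. Lengths are in mm, angles in rad, forces in N, time in s.
With the tool pointing down it reaches from about 350 to 975 mm from the base axis. Payload 7.1 kg.
Tool frame: the origin (TCP) lies midway between the tips of the shut fingers; the grasp point (between the pads) lies 19 mm behind it (ctrl.pinch_z is the distance from the TCP to the grasp point, in mm); z points along the fingers, y is the direction in which the jaws open and shut (so a half turn about z gives the same grasp; the last joint's range is limited). The gripper opens to 88 mm and grips with 3 to 60 N. Pads are 20 mm wide; open, the fingers measure 115 mm over their backs; the gripper's body (75 mm by 178 mm) begins 61 mm behind the grasp point.
Start: joints at [-1.143, 0.423, 1.63, -0, 1.089, -0.019], TCP at [270.066, -563.622, 222.675] pointing down, gripper open.
Joint ranges: [-3, 3], [-0.9, 2.11], [0.09, 2.58], [-1.31, 4.45], [0.11, 2.69], [-2.54, 2.54]. Speed limits (rad/s): [2.39, 2.39, 3.01, 3.14, 3.14, 3.14].

INTERFACE

Orientations are given as a rotation vector (axis times angle).
In Python, from workcell import ctrl gives the robot as it stands.
- The arm moves only by the tool jog_arm, never from a script. Its arguments are lists of equal length, an entry for each row: "xyz": the shift along the world's x, y, z in mm, a list of three; "yaw": the turn about the world's z in degrees. A call has 1 to 20 rows; each row shifts and turns the pose as measured when the row begins; what a row does not reach is not made up. A row lasts 1/12 s, in which the tool goes at most 41.7 mm and 7.16 degrees, less where a joint would pass 70% of its speed; a pose out of reach is approached as far as the arm can. A call with a gripper value outside its range is refused whole. "gripper" is the closure, from 0 (fully open) to 1 (shut), set as the call begins (left out, the last holds). The fingers move at their own pace and stop on an object; the grip force is fixed at half the most. Time passes only in rows, so rows that do not move let the fingers close. It gives the time, the measured TCP pose, the force and the opening at its end, in the units of the state.
- ctrl.get_obs(): the state, without advancing time (a new reading comes with each control period).
- ctrl.get_image(name): name is "scene" or "top"; returns a dict with "img" (420x560x3 uint8, blue, green, red), "K" (3x3 intrinsics, pixels), "R" (3x3) and "t" (3): a world point X has camera coordinates R X + t. Camera axes: x right, y down, z forward; pixel columns grow to the right and rows downward; lengths in mm; the calibration is good to about 2 mm. A picture is of the moment at which its call begins. There is no depth.
- ctrl.close_job(): hands the job in, once; it reports no verdict.
Trained networks look in a picture, given as the dict that the camera call returned (one of the last four; its "shot" number tells which), for a name from the list of things; names that differ only in an ending like _2 or _b are one class to them, and where a whole thing is asked for, a point or a joint stands for the part that bears it (a point fixed in the world has none). Each returns a list of dicts, best first, with "confidence" (0 to 1); they miss things now and then, are a little off and sometimes report something else, mostly with a low value. They report only what shows in the picture. A call takes as long as a camera call. They do not tell look-alikes from the thing itself.
- ctrl.find_in(picture, thing): "centre" ([column, row] as shares, 0 to 1, of the picture: columns of its width, rows of its height, amid what is visible of it).
- ctrl.regions_of(picture, thing): "region" (420x560 bool, what is visible of it) and "centre" ([column, row] as shares, 0 to 1, of the picture: columns of its width, rows of its height, amid what is visible of it).
- ctrl.pinpoint(picture, thing): "centre" ([column, row] as shares, 0 to 1, of the picture: columns of its width, rows of its height: a listed point, or the origin of a listed thing).
The state is a dict: "t": time; "qpos": joint angles; "qvel": joint speeds; "joint_torque": joint torques, N m; "ee_pos": TCP position; "orientation": TCP orientation; "ft_force": force on the tool from outside, world axes, zero at the start; "moment": the same for the moment, N m; "width": finger opening in mm.
Only numpy, scipy, OpenCV 4.12 (cv2) and the standard library are available. Lean on these libraries where they do the work, as an engineer would, in place of code of your own. Each camera call takes 0.05 s, during which the arm holds its last target.

TASK

The brake collar of this hand-turned welding turntable has to go back on its spindle. First feel out the flat on the stiff upright spindle with your fingers and turn the spindle until that flat squarely faces the open front of the grey spatter shield, where the hex key gets in; then slip the loose steel collar over the spindle with its brass set-screw on the flat, facing the open front, and press it fully down against the brake spring. Finish while still gripping the collar and holding it down there, so that the screw can be tightened, and leave the other things on the bench where they are.

Things in the scene. Friction and masses are not known exactly. Their poses are not given: they have to be found in the camera images.
- pedestal: turntable pedestal, bolted down: dark base plate 162 x 208 x 12 mm, green bearing housing, grey U-shaped sheet-metal spatter shield, rim 99 mm above the bench (back wall 98 mm behind, side walls 98 mm beside the spindle's axis). Origin on the bench, on the spindle's axis; own -x axis points out of the shield's open front (within 20 degrees of facing the robot), z up
- spindle_end (a point): top end of the upright steel spindle, on its axis, 118 mm above the bench (fixed: does not turn with it, axes as the pedestal). 25 mm bar with one flat along all its bare 28 mm: 8 mm from the axis, so 20.5 mm across the flat, 25 mm across the round. A grip turned by a from square on the flat measures 12.5 + 12.5 cos(50 deg - a) mm for a up to 50 deg
- spindle_bare (a point): fixed point on the spindle's axis half-way up its bare part, 104 mm above the bench. The spindle turns about the vertical with a stiff rub of 0.15 N m and stays where it is left. At the start its flat is turned 23 to 80 degrees away from the open front, counter-clockwise seen from above (towards the robot's right)
- brake_washer (a joint): how far the thrust washer (43 mm across, 4 mm thick, round the spindle, upper face 90 mm above the bench when free) is pressed down on the brake spring, m: 0 free, 0.012 fully down on the spindle's shoulder. It pushes back with 4 N at first, 13 N fully down
- collar_mid (a point): centre of the loose dark steel shaft collar, 46 mm outside, 18 mm high, bore 26.6 mm, 0.14 kg, lying flat on the bench (this point 9 mm up) right or left of the pedestal. Own -x axis points to its set-screw, whose 8 mm tip stands into the bore to 9 mm from the axis: the collar goes on only with the screw on the flat, within about 12 degrees. Grip its sides along its own y axis
- collar: the same collar; origin at the centre of its underside, axes as above
- collar_screw (a point): outer end of the collar's brass socket-head set-screw, 29.5 mm from the collar's axis (head 12 mm across, standing 7 mm out of the collar's side, half-way up)
- pipe_ring_mid (a point): bystander: centre of a rusty sawn pipe ring, 48 mm across, 30 mm high, no screw; leave it alone
- oil_can: bystander: dark green thumb oiler, 172 mm tall, origin under its middle; leave it alone
- hex_key: bystander: dark L-shaped hex key, 100 mm long, lying in front of the pedestal; leave it alone
Not all that is in view belongs to the job. There is more than one size of the collar; the job needs the smallest.

How it is judged (in metres and radians):
On the way, in this order (a step that is already met when the one before it is completed fails the run):
1. the fingers have gripped the spindle while the collar is still lying on the bench (contact force between the fingers and pedestal above 2 N and horizontal distance between the grasp point and spindle_bare below 0.02 m and height (world z) of collar_mid below 0.015 m), for 0.1 s.
2. the collar is well over the spindle's end with its screw on the flat, facing the open front (within about 14 degrees) (horizontal distance between collar_mid and spindle_end below 0.003 m and height (world z) of collar_mid below 0.11 m and x of collar_screw in the frame of pedestal below -0.027 m and y of collar_screw in the frame of pedestal between -0.0075 and 0.0075 m), for 0.1 s.
At the end, for the whole second after the job is handed in: the collar sits on the spindle with its screw on the flat and facing the shield's open front (within about 14 degrees), level (5 degrees), pressed down so that the washer is at least 9 of its 12 mm down, and the fingers are holding it there with at least 3 N; it stays so for the last second (value of joint brake_washer above 0.009 m and horizontal distance between collar_mid and spindle_end below 0.003 m and z of collar_mid in the frame of pedestal between 0.083 and 0.092 m and x of collar_screw in the frame of pedestal below -0.027 m and y of collar_screw in the frame of pedestal between -0.0075 and 0.0075 m and angle between collar_mid's own z axis and vertical below 0.08 rad and contact force between the fingers and collar above 3 N); the arm keeps its last pose, push and grip.
It fails at once if the pipe ring is moved more than 3 cm (distance of pipe_ring_mid from where it was at the start of the episode above 0.03 m).
It fails at once if the oil can is moved more than 3 cm (distance of oil_can from where it was at the start of the episode above 0.03 m).
It fails at once if the hex key is moved more than 3 cm (distance of hex_key from where it was at the start of the episode above 0.03 m).
It also fails if it takes over 64 s, if anything falls off the work surface, if the arm or the gripper's body presses on something with over 40 N, if the wrist force passes 120 N, or if a joint passes its speed limit or range.

## Working session

There is one attempt and no reset: what is moved stays moved. The work goes in short steps, Python scripts to look and compute and a tool call to move; the robot and the scene stay as the last step left them, time stands still between calls to the robot, and variables do not carry over. Pictures are saved under pics/ and viewed, and the job is handed in when it is done.

Besides the shell and the picture viewer there is one more tool, called as name([rows], argument=value, ...), one row to a line, values as JSON. jog_arm: Moves the arm, as the interface text tells. Its arguments: {"type":"object","properties":{"xyz":{"type":"array","items":{"type":"array","items":{"type":"number"}}},"yaw":{"type":"array","items":{"type":"number"}},"gripper":{"type":"number"}},"required":["xyz","yaw"]}

```bash
ls; mkdir -p pics
python3 - <<'E'
from workcell import ctrl
import cv2
o=ctrl.get_obs(); print(o)
for n in ["scene","top"]:
    p=ctrl.get_image(n); cv2.imwrite(f"pics/{n}0.png",p["img"]); print(n,p["K"],p["R"],p["t"],p["shot"])
    for th in ["pedestal","spindle_end","spindle_bare","collar_mid","collar","collar_screw","pipe_ring_mid","oil_can","hex_key"]:
        r=ctrl.pinpoint(p,th); print(th,[( [round(c,3) for c in d["centre"]],round(d["confidence"],2)) for d in r[:4]])
E
```

```text
pics
{'t': 0.0, 'qpos': array([-1.14298134e+00,  4.23826915e-01,  1.63067858e+00, -2.22622632e-06,
        1.08860806e+00, -1.89845749e-02]), 'qvel': array([ 3.74891759e-04,  1.46637551e-05, -2.83392243e-04, -1.29649094e-03,
       -2.03730300e-04,  9.17036876e-04]), 'joint_torque': array([-1.70893123e-03, -5.44631124e+01, -2.73670292e+01,  6.42497744e-02,
        2.26634648e-02, -1.12388041e-04]), 'ee_pos': array([ 269.8523971 , -563.12746761,  221.91488352]), 'orientation': array([-3.06207146e+00, -6.95679621e-01,  4.87761008e-04]), 'ft_force': array([-0.03635385,  0.0654027 , -0.6212985 ]), 'moment': array([-0.00372707, -0.00141695,  0.02816058]), 'width': 87.67134497651266}
scene [[492.76136523   0.         280.21510776]
 [  0.         492.76136523 206.04852126]
 [  0.           0.           1.        ]] [[ 0.45724914 -0.88929319  0.00899138]
 [-0.47755407 -0.25404849 -0.84107162]
 [ 0.75024351  0.38028541 -0.54084904]] [-203.43427817  335.46198444 1151.73070262] 1
pedestal [([0.533, 0.505], 0.68), ([0.518, 0.621], 0.32)]
spindle_end [([0.546, 0.435], 0.72)]
spindle_bare [([0.541
[... 234 characters left out ...]
5 205.26596244]
 [  0.           0.           1.        ]] [[-0.02186489 -0.99974512  0.00562365]
 [-0.9824885   0.02044573 -0.18519808]
 [ 0.18503589 -0.00957451 -0.98268512]] [ 40.78068618 537.97309553 985.70413725] 2
pedestal [([0.487, 0.399], 0.69), ([0.31, 0.601], 0.49)]
spindle_end [([0.493, 0.372], 0.69)]
spindle_bare []
collar_mid [([0.229, 0.629], 0.96), ([0.303, 0.695], 0.88), ([0.318, 0.599], 0.68), ([0.31, 0.597], 0.61)]
collar [([0.239, 0.624], 0.76), ([0.301, 0.689], 0.75), ([0.31, 0.6], 0.69)]
collar_screw [([0.33, 0.69], 0.69), ([0.329, 0.611], 0.5)]
pipe_ring_mid [([0.763, 0.625], 0.58)]
oil_can [([0.353, 0.38], 0.66)]
hex_key [([0.553, 0.626], 0.48), ([0.315, 0.601], 0.35)]
```

View pics/scene0.png

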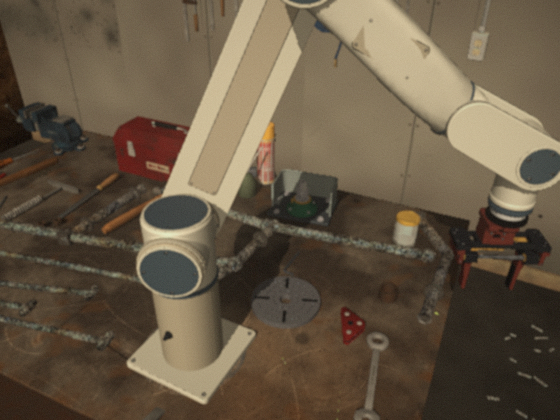

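View pics/top0.png

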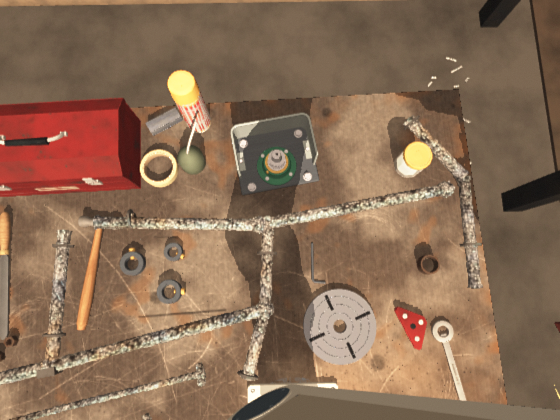

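Run:
```python
import cv2
a=cv2.imread("pics/top0.png")
cv2.imwrite("pics/topL0.png",cv2.resize(a[230:320,100:240],None,fx=5,fy=5,interpolation=cv2.INTER_CUBIC))
cv2.imwrite("pics/topS0.png",cv2.resize(a[100:240,200:360],None,fx=4,fy=4,interpolation=cv2.INTER_CUBIC))
```

```text
(no output)
```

View pics/topL0.png

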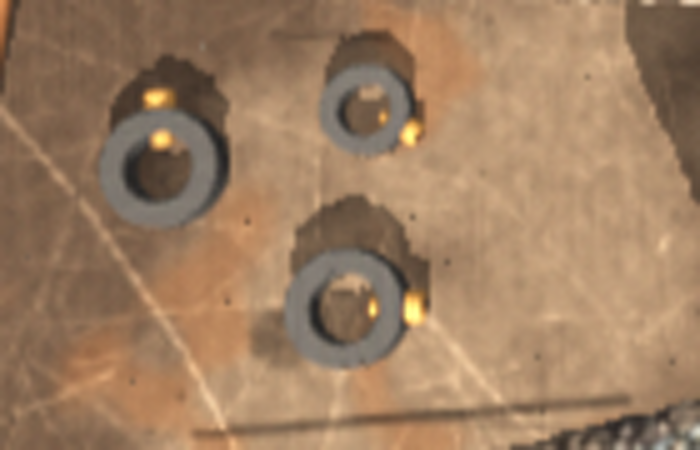

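View pics/topS0.png

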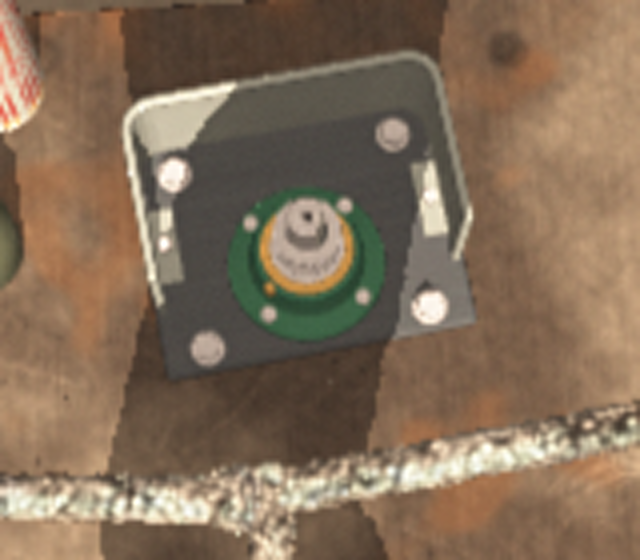

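Top picture: three collars lie on the left, at about (132,263), (170,291) and the clearly smaller (173,252). The rusty ring is at (428,264), the pedestal spindle at about (277,158), and the hex key at (313,262). I choose the one at (173,252): about 18 px across against 24 for the others, with its screw pointing to the lower right.

```bash
cat > h.py <<'E'
from workcell import ctrl
import numpy as np, cv2
def ray(p,uv,z):
    K,R,t=p["K"],np.array(p["R"]),np.array(p["t"])
    c=-R.T@t; d=R.T@np.linalg.inv(K)@np.array([uv[0],uv[1],1.])
    return c+d*(z-c[2])/d[2]
def proj(p,X):
    x=p["K"]@(np.array(p["R"])@np.array(X,float)+np.array(p["t"])); return x[:2]/x[2]
def tri(ps,uvs):
    A=[];b=[]
    for p,uv in zip(ps,uvs):
        P=p["K"]@np.c_[p["R"],p["t"]]
        for i in (0,1):
            r=P[i]-uv[i]*P[2]; r=r/np.linalg.norm(P[2][:3])/ (P[2][:3]@np.zeros(3)+P[2][3]); A.append(r[:3]); b.append(-r[3])
    return np.linalg.lstsq(np.array(A),np.array(b),rcond=None)[0]
def pin(p,th,f="pinpoint"):
    return [(np.array(d["centre"])*[560,420],d["confidence"]) for d in getattr(ctrl,f)(p,th)]
E
python3 - <<'E'
from h import *
np.set_printoptions(precision=1,suppress=True)
T=ctrl.get_image("top"); S=ctrl.get_image("scene")
print("cams",-T["R"].T@T["t"],-S["R"].T@S["t"])
st=pin(T,"spindle_end")[0][0]; ss=pin(S,"spindle_end")[0][0]
print(st,ss,tri([T,S],[st,ss]),ray(T,st,118),ray(S,ss,118))
for n in ["spindle_bare"]:
  for p in (T,S):
    for uv,c in pin(p,n): print(n,p["shot"],uv,c,ray(p,uv,104))
a=ray(T,(242.5,194.5),12);b=ray(T,(318.2,179.5),12); print("plate front",a,b,np.linalg.norm(a-b),np.degrees(np.arctan2(*(a-b)[[1,0]])))
for n,z in [("collar_mid",9),("collar_screw",9),("pipe_ring_mid",15),("oil_can",0),("hex_key",3),("pedestal",0)]:
    for uv,c in pin(T,n): print(n,uv,round(c,2),ray(T,uv,z))
for d in ctrl.regions_of(T,"collar"):
    m=d["region"].astype(np.uint8); cs,_=cv2.findContours(m,0,2); c=max(cs,key=cv2.contourArea)
    print("reg",np.array(d["centre"])*[560,420],round(d["confidence"],2),m.sum(),cv2.fitEllipse(c))
E
```

```text
cams [ 347.1   39.2 1068. ] [-610.9 -533.7  906.9]
[311.7 258.7] [304.9 181.4] [405.4 -59.8 260.9] [400.4 -47.4 118. ] [651.   17.9 118. ]
spindle_bare 3 [278.2 154.9] 0.86 [652.6  23.1 104. ]
spindle_bare 4 [304.5 184.1] 0.86 [656.8  21.6 104. ]
plate front [576.3 116.9  12. ] [612.4 -81.9  12. ] 202.1373847332991 100.30815782135502
collar_mid [169.5 294.6] 0.86 [325.3 300.9   9. ]
collar_mid [128.4 268.1] 0.73 [393.  406.1   9. ]
collar_mid [174.  254.4] 0.46 [424.9 292.1   9. ]
collar_screw [184.4 291.5] 0.93 [332.  263.9   9. ]
collar_screw [183.2 256.8] 0.59 [418.4 268.7   9. ]
collar_screw [277.  156.1] 0.59 [679.5  24.8   9. ]
collar_screw [131.6 248.8] 0.55 [441.4 400.2   9. ]
oil_can [198.  159.2] 0.76 [678.  236.1   0. ]
hex_key [314.5 261.2] 0.67 [400.4 -64.8   3. ]
hex_key [195.8 159.2] 0.17 [677.2 241.5   3. ]
pedestal [275.5 167.6] 0.58 [650.5  29.3   0. ]
reg [175.4 251.7] 0.59 228 ((173.49685668945312, 251.89642333984375), (17.573854446411133, 20.531774520874023), 95.77113342285156)
```

Run:
```python
from h import *
np.set_printoptions(precision=1,suppress=True)
T=ctrl.get_image("top"); im=T["img"]
cv2.imwrite("pics/ped1.png",cv2.resize(im[105:205,225:330],None,fx=7,fy=6,interpolation=cv2.INTER_CUBIC)[:600])
g=cv2.cvtColor(im,cv2.COLOR_BGR2GRAY)
l=cv2.createLineSegmentDetector().detect(g)[0][:,0]
for s in l:
    L=np.hypot(*(s[2:]-s[:2])); m=(s[:2]+s[2:])/2
    if L>9 and 225<m[0]<330 and 108<m[1]<200:
        for z in (12,99):
            a=ray(T,s[:2],z);b=ray(T,s[2:],z); d=b-a
            print(s,round(L,1),"z",z,a[:2],b[:2],"ang",round(np.degrees(np.arctan2(d[1],d[0]))%90,1))
```

```text
[302.  111.2 231.7 124.6] 71.6 z 12 [803.7 -45.7] [769.3 144.8] ang 10.2
[302.  111.2 231.7 124.6] 71.6 z 99 [766.1 -38.7] [734.5 136.1] ang 10.2
[311.3 155.7 308.2 139.6] 16.4 z 12 [677.7 -66.2] [722.8 -59.5] ang 8.4
[311.3 155.7 308.2 139.6] 16.4 z 99 [650.5 -57.5] [691.8 -51.4] ang 8.4
[304.1 141.9 304.1 160.6] 18.8 z 12 [716.6 -48.4] [664.6 -46.5] ang 88.0
[304.1 141.9 304.1 160.6] 18.8 z 99 [686.2 -41.2] [638.5 -39.5] ang 88.0
[237.6 139.2 239.4 149.4] 10.3 z 12 [727.5 129. ] [699.2 124.4] ang 9.3
[237.6 139.2 239.4 149.4] 10.3 z 99 [696.2 121.6] [670.2 117.4] ang 9.3
[240.2 174.7 232.  131.9] 43.6 z 12 [629.6 122.6] [748.6 144. ] ang 10.2
[240.2 174.7 232.  131.9] 43.6 z 99 [606.4 115.7] [715.5 135.4] ang 10.2
[244.9 168.4 242.2 150.8] 17.9 z 12 [646.4 110.1] [695.2 116.9] ang 8.0
[244.9 168.4 242.2 150.8] 17.9 z 99 [621.8 104.3] [666.5 110.5] ang 8.0
[246.  136.1 258.4 121.1] 19.5 z 12 [735.8 106.5] [777.7  72.6] ang 51.1
[246.  136.1 258.4 121.1] 19.5 z 99 [703.8 101. ] [742.2  69.9] ang 51.1
[300.3 182.9 313.  180. ] 13.0 z 12 [604.3 -34.6] [611.3 -68.2] ang 11.9
[300.3 182.
[... 2415 characters left out ...]
2] 13.0 z 12 [597.7 -22.7] [563.7 -15.5] ang 78.1
[295.8 185.4 293.5 198.2] 13.0 z 99 [577.  -17.6] [545.9 -11. ] ang 78.1
[249.3 135.2 265.5 132.6] 16.4 z 12 [738.2  97.6] [744.9  54.1] ang 8.8
[249.3 135.2 265.5 132.6] 16.4 z 99 [705.9  92.8] [712.1  52.9] ang 8.8
[317.7 179.5 315.  165.8] 14.0 z 12 [612.6 -80.7] [650.  -74.9] ang 8.8
[317.7 179.5 315.  165.8] 14.0 z 99 [590.7 -70.8] [625.  -65.5] ang 8.8
[283.2 177.3 271.9 178.2] 11.4 z 12 [620.2   9.7] [618.6  39.6] ang 3.1
[283.2 177.3 271.9 178.2] 11.4 z 99 [597.7  12.1] [596.2  39.5] ang 3.1
[269.3 183.3 283.1 183.7] 13.8 z 12 [604.9  46.5] [603.1  10.5] ang 87.2
[269.3 183.3 283.1 183.7] 13.8 z 99 [583.6  45.9] [582.   12.8] ang 87.2
```

View pics/ped1.png

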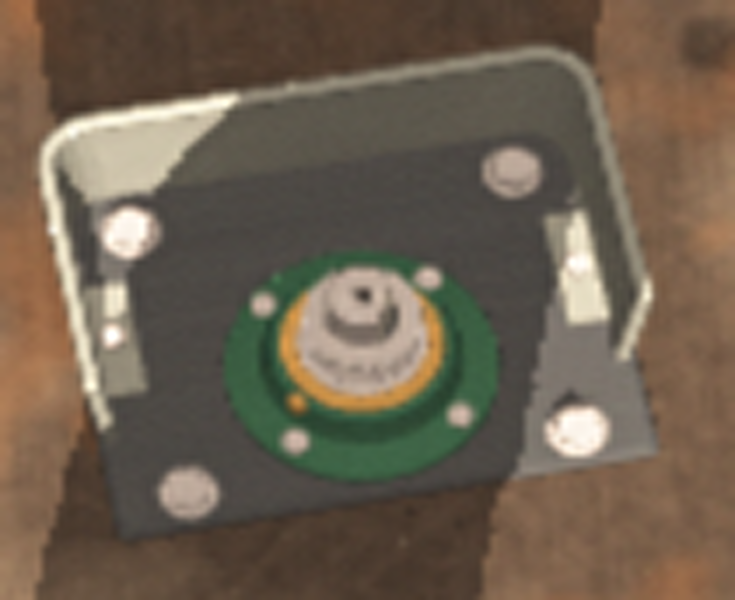

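```bash
cat >> h.py <<'E'
def circ(p,im,c,r,z,off,sc,col):
    a=np.linspace(0,2*np.pi,73); pts=[(proj(p,[c[0]+r*np.cos(t),c[1]+r*np.sin(t),z])-off+0.5)*sc for t in a]
    cv2.polylines(im,[np.array(pts).round().astype(int)],True,col,1)
E
python3 - <<'E'
from h import *
T=ctrl.get_image("top"); S=ctrl.get_image("scene")
np.set_printoptions(precision=1,suppress=True)
print(ray(T,(275.8,154.),118), ray(T,(276.7,154.2),118))
sc=12
outs=[]
for p,(x0,y0) in ((T,(260,138)),(S,(285,165))):
    c=p["img"][y0:y0+40,x0:x0+33]; a=cv2.resize(c,None,fx=sc,fy=sc,interpolation=cv2.INTER_CUBIC); b=a.copy()
    for r,z in ((12.5,118),(21.5,90)): circ(p,b,(653,28),r,z,np.array([x0,y0]),sc,(0,0,255))
    outs+=[a,b]
cv2.imwrite("pics/sp2.png",cv2.resize(np.hstack(outs),(800,242*1)) if 0 else np.hstack(outs[:2]))
cv2.imwrite("pics/sp2s.png",np.hstack(outs[2:]))
E
```

```text
[650.6  29.  118. ] [650.   26.9 118. ]
```

View pics/sp2.png

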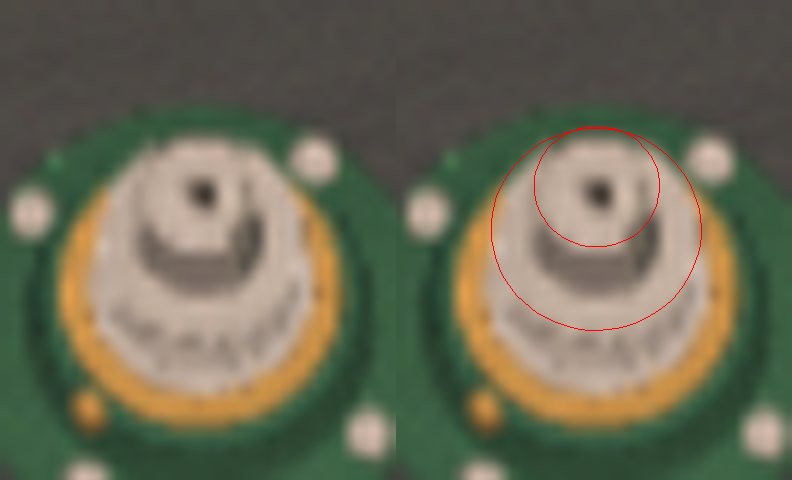

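View pics/sp2s.png

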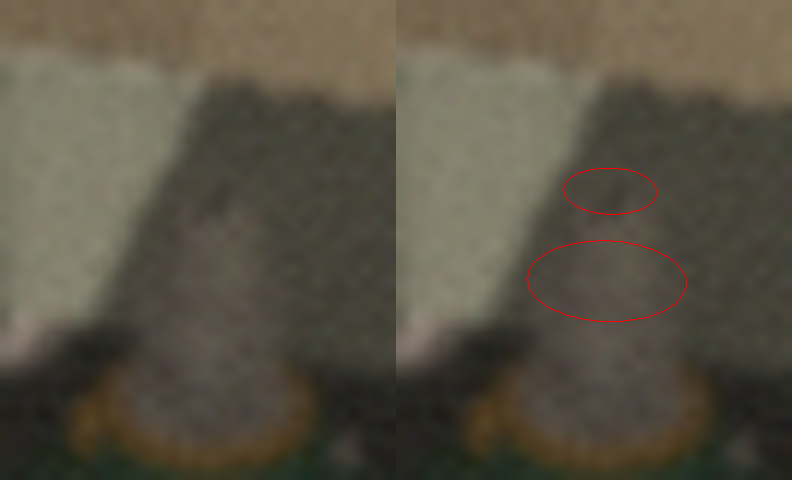

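Top crop: the spindle's end shows its centre hole at about (277,154). Its flat seems to face image right (robot's right), roughly 60–80° away. The pedestal yaw is about 10.2° and the axis about (652,27), which agrees with the shield's midline. I'm moving above it.

jog_arm([
  [19,29,-3],
  [19,29,-3],
  [19,29,-3],
  [19,29,-3],
  [19,29,-3],
  [19,29,-3],
  [19,29,-3],
  [19,29,-3],
  [19,29,-3],
  [19,29,-3],
  [19,29,-3],
  [19,29,-3],
  [19,29,-3],
  [19,29,-3],
  [19,29,-3],
  [19,29,-3],
  [19,29,-3],
  [19,29,-3],
  [19,29,-3],
  [19,29,-3],
], yaw=[7,7,7,7,7,7,7,7,7,7,7,7,7,7,7,7,7,7,7,7], gripper=0)

```text
t: 3.47
ee_pos: [661.3, 38.9, 163.6]
orientation: [0.31, 3.119, 0.013]
ft_force: [0.2, 0.0, 0.3]
width: 87.9
```

```bash
cat >> h.py <<'E'
def st():
    o=ctrl.get_obs(); R=cv2.Rodrigues(np.array(o["orientation"]))[0]
    y=R[:,1]; return dict(t=round(o["t"],2),p=np.round(o["ee_pos"],2),jaw=round(np.degrees(np.arctan2(y[1],y[0])),2),tilt=round(np.degrees(np.arccos(-R[2,2])),2),F=np.round(o["ft_force"],1),M=np.round(o["moment"],2),w=round(o["width"],2),q6=round(o["qpos"][5],2))
E
python3 -c "
from h import *
print(st())"
```

```text
{'t': 3.47, 'p': array([661.29,  38.95, 163.57]), 'jaw': np.float64(78.66), 'tilt': np.float64(0.64), 'F': array([0.2, 0. , 0.3]), 'M': array([ 0.03, -0.21, -0.01]), 'w': 87.87, 'q6': np.float64(-1.34)}
```

jog_arm([
  [-5,-6,-15],
  [-4,-6,-20],
  [0,0,-18],
  [0,0,-15],
  [0,0,0],
], yaw=[0,0,0,0,0])

```text
t: 3.88
ee_pos: [657.8, 36.0, 93.7]
orientation: [0.281, 3.115, 0.017]
ft_force: [-0.6, 0.5, 0.1]
width: 88.0
```

```bash
python3 -c "
from h import *
print(st())
for n in ('top','scene'):
  p=ctrl.get_image(n); cv2.imwrite('pics/a_%s.png'%n,p['img'])
"
```

```text
{'t': 3.88, 'p': array([657.78,  36.01,  93.73]), 'jaw': np.float64(79.68), 'tilt': np.float64(1.02), 'F': array([-0.6,  0.5,  0.1]), 'M': array([ 0.02, -0.13, -0.03]), 'w': 88.04, 'q6': np.float64(-1.37)}
```

View pics/a_scene.png

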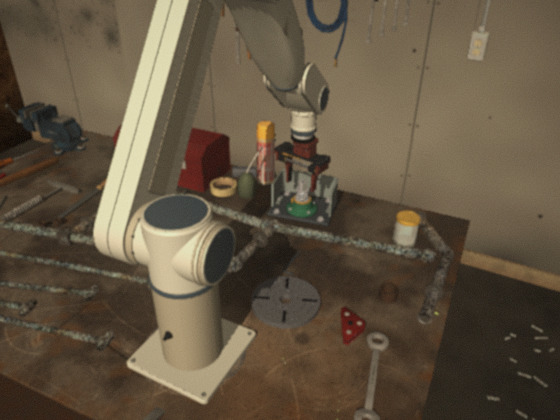

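jog_arm([
  [-3,-5,1],
  [-3,-4,0],
  [0,0,0],
  [0,0,0],
], yaw=[0,0,0,0])

```text
t: 4.32
ee_pos: [655.3, 25.5, 101.9]
orientation: [0.282, 3.105, 0.019]
ft_force: [-0.5, 0.6, -0.6]
width: 87.8
```

```bash
python3 -c "
from h import *
print(st())
for n in ('top','scene'):
  p=ctrl.get_image(n); cv2.imwrite('pics/b_%s.png'%n,cv2.resize(p['img'][120:220,200:340],None,fx=5,fy=5,interpolation=cv2.INTER_CUBIC))
print(st())
"
```

```text
{'t': 4.32, 'p': array([655.27,  25.53, 101.88]), 'jaw': np.float64(79.64), 'tilt': np.float64(1.51), 'F': array([-0.5,  0.6, -0.6]), 'M': array([ 0.05, -0.12,  0.02]), 'w': 87.8, 'q6': np.float64(-1.38)}
{'t': 4.42, 'p': array([655.3 ,  25.69, 101.69]), 'jaw': np.float64(79.65), 'tilt': np.float64(1.5), 'F': array([-0.1, -0.3, -0. ]), 'M': array([-0.04, -0.14,  0.  ]), 'w': 87.67, 'q6': np.float64(-1.38)}
```

View pics/b_scene.png

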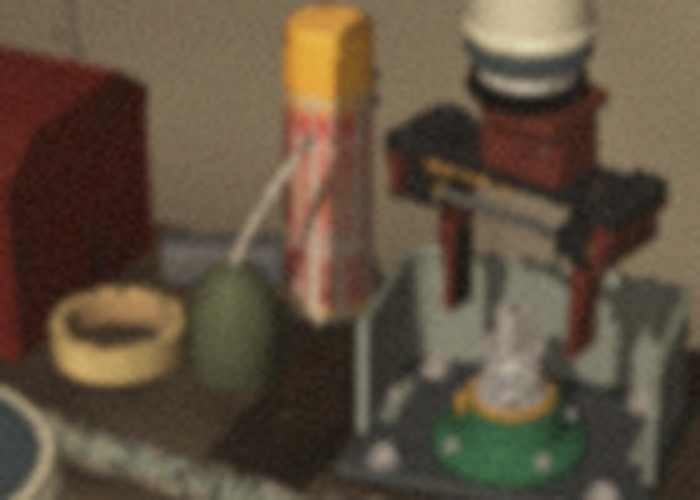

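jog_arm([
  [-2,1,-4],
  [-1,0,-2],
  [0,0,0],
], yaw=[0,0,0])

```text
t: 4.67
ee_pos: [652.5, 26.8, 96.0]
orientation: [0.282, 3.104, 0.019]
ft_force: [0.6, -0.0, -0.1]
width: 88.2
```

```bash
python3 -c "
from h import *
print(st())
"
```

```text
{'t': 4.67, 'p': array([652.53,  26.75,  96.05]), 'jaw': np.float64(79.64), 'tilt': np.float64(1.59), 'F': array([ 0.6, -0. , -0.1]), 'M': array([ 0.03, -0.14, -0.  ]), 'w': 88.16, 'q6': np.float64(-1.38)}
```

jog_arm([
  [0,0,0],
  [0,0,0],
  [0,0,0],
  [0,0,0],
  [0,0,0],
  [0,0,0],
], yaw=[0,0,0,0,0,0], gripper=1)

```text
t: 5.17
ee_pos: [652.2, 27.2, 95.3]
orientation: [0.281, 3.105, 0.019]
ft_force: [0.1, 0.2, 0.1]
width: 51.3
```

```bash
python3 -c "
from h import *
print(st())
"
```

```text
{'t': 5.17, 'p': array([652.2 ,  27.22,  95.34]), 'jaw': np.float64(79.67), 'tilt': np.float64(1.53), 'F': array([0.1, 0.2, 0.1]), 'M': array([ 0.07, -0.11, -0.07]), 'w': 51.35, 'q6': np.float64(-1.38)}
```

jog_arm([
  [0,0,0],
  [0,0,0],
  [0,0,0],
  [0,0,0],
  [0,0,0],
], yaw=[0,0,0,0,0])

```text
t: 5.58
ee_pos: [652.5, 28.4, 95.4]
orientation: [0.282, 3.104, 0.022]
ft_force: [0.3, 5.3, -0.6]
width: 20.3
```

```bash
python3 -c "
from h import *
print(st())
"
```

```text
{'t': 5.58, 'p': array([652.55,  28.36,  95.45]), 'jaw': np.float64(79.62), 'tilt': np.float64(1.61), 'F': array([ 0.3,  5.3, -0.6]), 'M': array([ 0.66, -0.26, -0.17]), 'w': 20.35, 'q6': np.float64(-1.38)}
```

jog_arm([
  [0,0,0],
  [0,0,0],
  [0,0,0],
  [0,0,0],
], yaw=[0,0,0,0])

```text
t: 5.92
ee_pos: [652.5, 28.4, 95.4]
orientation: [0.282, 3.104, 0.021]
ft_force: [0.1, 1.1, 0.5]
width: 20.4
```

```bash
python3 -c "
from h import *
print(st())
"
```

```text
{'t': 5.92, 'p': array([652.52,  28.42,  95.41]), 'jaw': np.float64(79.62), 'tilt': np.float64(1.6), 'F': array([0.1, 1.1, 0.5]), 'M': array([-0.02, -0.08, -0.13]), 'w': 20.41, 'q6': np.float64(-1.38)}
```

jog_arm([
  [0.2,-0.2,0],
  [0.2,-0.2,0],
  [0.2,-0.2,0],
  [0.2,-0.2,0],
  [0.2,-0.2,0],
  [0,0,0],
], yaw=[-5,-5,-5,-5,-5,0])

```text
t: 6.42
ee_pos: [653.1, 27.3, 95.5]
orientation: [0.972, 2.96, 0.011]
ft_force: [0.9, 0.5, 0.1]
width: 20.5
```

```bash
python3 -c "
from h import *
print(st())
"
```

```text
{'t': 6.42, 'p': array([653.06,  27.35,  95.46]), 'jaw': np.float64(53.66), 'tilt': np.float64(1.54), 'F': array([0.9, 0.5, 0.1]), 'M': array([-0.07, -0.02, -0.  ]), 'w': 20.49, 'q6': np.float64(-0.91)}
```

Gripped square (20.5 mm) and turning along. Remaining: −43.5°.

jog_arm([
  [0.2,-0.2,0],
  [0.2,-0.2,0],
  [0.2,-0.2,0],
  [0.2,-0.2,0],
  [0.2,-0.2,0],
  [0.2,-0.2,0],
  [0.2,-0.2,0],
  [0.2,-0.2,0],
  [0,0,0],
], yaw=[-5.3,-5.3,-5.3,-5.3,-5.3,-5.3,-5.3,-5.3,0])

```text
t: 7.17
ee_pos: [652.7, 25.3, 95.4]
orientation: [1.986, 2.405, -0.009]
ft_force: [0.9, 0.1, -0.4]
width: 20.6
```

```bash
python3 -c "
from h import *
print(st())
R=cv2.Rodrigues(np.array(ctrl.get_obs()['orientation']))[0]; print(R.round(4))
"
```

```text
{'t': 7.17, 'p': array([652.66,  25.28,  95.44]), 'jaw': np.float64(10.91), 'tilt': np.float64(1.36), 'F': array([ 0.9,  0.1, -0.4]), 'M': array([ 0.02, -0.15,  0.03]), 'w': 20.59, 'q6': np.float64(-0.14)}
[[-0.189   0.9819  0.0141]
 [ 0.9818  0.1892 -0.019 ]
 [-0.0213  0.0103 -0.9997]]
```

jog_arm([
  [0,0,0],
  [0,0,0],
  [0,0,0],
  [-1,-0.2,0],
  [-1,-0.2,0],
  [0,0,0],
  [0,0,0],
  [0,0,0],
  [0,0,0],
  [0,0,0],
  [0,0,0],
  [0,0,0],
  [0,0,0],
  [0,0,0],
  [0,0,0],
  [0,0,0],
  [0,0,0],
  [0,0,0],
], yaw=[0,0,0,0,0,-7,-7,-7,-7,-7,-7,-7,-7,-7,-7,-7,-7,-5], gripper=0.45)

```text
t: 8.67
ee_pos: [649.2, 24.3, 95.4]
orientation: [3.116, 0.288, -0.032]
ft_force: [-0.0, -0.4, 1.1]
width: 48.3
```

```bash
python3 -c "
from h import *
print(st())
R=cv2.Rodrigues(np.array(ctrl.get_obs()['orientation']))[0]; print(R.round(4))
"
```

```text
{'t': 8.67, 'p': array([649.23,  24.27,  95.36]), 'jaw': np.float64(-79.43), 'tilt': np.float64(1.36), 'F': array([-0. , -0.4,  1.1]), 'M': array([-0.01, -0.01, -0.  ]), 'w': 48.26, 'q6': np.float64(1.42)}
[[ 0.9829  0.1833 -0.0192]
 [ 0.1831 -0.983  -0.0139]
 [-0.0214  0.0102 -0.9997]]
```

jog_arm([
  [0.5,0.5,0],
  [0.5,0.5,0],
  [0,0,0],
  [0,0,0],
  [0,0,0],
  [0,0,0],
  [0,0,0],
  [0,0,0],
], yaw=[-0.2,-0.2,0,0,0,0,0,0], gripper=1)

```text
t: 9.33
ee_pos: [649.9, 26.5, 95.3]
orientation: [3.118, 0.291, -0.032]
ft_force: [-0.3, 0.2, -0.0]
width: 24.6
```

```bash
python3 -c "
from h import *
print(st())
"
```

```text
{'t': 9.33, 'p': array([649.89,  26.53,  95.31]), 'jaw': np.float64(-79.34), 'tilt': np.float64(1.31), 'F': array([-0.3,  0.2, -0. ]), 'M': array([ 0.24,  0.03, -0.15]), 'w': 24.58, 'q6': np.float64(1.42)}
```

jog_arm([
  [0,0,0],
  [0,0,0],
], yaw=[0,0])

```text
t: 9.5
ee_pos: [649.9, 26.6, 95.3]
orientation: [3.118, 0.291, -0.032]
ft_force: [-0.8, 0.9, -0.4]
width: 24.5
```

```bash
python3 -c "
from h import *
print(st())
"
```

```text
{'t': 9.5, 'p': array([649.85,  26.55,  95.27]), 'jaw': np.float64(-79.33), 'tilt': np.float64(1.31), 'F': array([-0.8,  0.9, -0.4]), 'M': array([ 0.24, -0.07, -0.19]), 'w': 24.53, 'q6': np.float64(1.42)}
```

jog_arm([
  [0,0,0],
  [0,0,0],
  [0,0,0],
  [0,0,0],
  [0,0,15],
  [0,0,25],
  [-5,8,30],
  [-15,18,30],
  [-22,26,5],
  [-22,26,0],
  [-22,26,0],
  [-22,26,0],
  [-22,26,0],
  [-22,26,0],
  [-22,26,0],
  [-15,17,0],
  [-8,8,0],
  [0,0,0],
], yaw=[0,0,0,0,0,0,0,3,7,7,7,7,7,7,7,6,4,0], gripper=0.2)

```text
t: 11.0
ee_pos: [443.7, 265.3, 206.2]
orientation: [2.477, 1.897, -0.008]
ft_force: [0.7, 0.4, 0.3]
width: 70.4
```

Run:
```python
from h import *
print(st())
T=ctrl.get_image("top"); S=ctrl.get_image("scene")
cv2.imwrite("pics/c_top.png",T["img"]); cv2.imwrite("pics/c_scene.png",S["img"])
cv2.imwrite("pics/c_sp.png",cv2.resize(T["img"][130:190,240:315],None,fx=8,fy=8,interpolation=cv2.INTER_CUBIC))
np.set_printoptions(precision=1,suppress=True)
for n in ("collar_mid","collar_screw"):
    for p in (T,S):
        for uv,c in pin(p,n): print(n,p["shot"],uv,round(c,2),ray(p,uv,9))
```

```text
{'t': 11.0, 'p': array([443.72, 265.3 , 206.16]), 'jaw': np.float64(-15.11), 'tilt': np.float64(1.29), 'F': array([0.7, 0.4, 0.3]), 'M': array([ 0.03, -0.05, -0.01]), 'w': 70.37, 'q6': np.float64(0.81)}
collar_mid 12 [173.5 253. ] 0.63 [428.5 293.5   9. ]
collar_mid 12 [167.2 293.6] 0.47 [327.8 306.7   9. ]
collar_screw 12 [173.9 252.7] 0.71 [429.2 292.5   9. ]
collar_screw 12 [182.  289.8] 0.61 [336.3 270.    9. ]
collar_screw 12 [185.1 255.7] 0.48 [421.  263.9   9. ]
```

View pics/c_top.png

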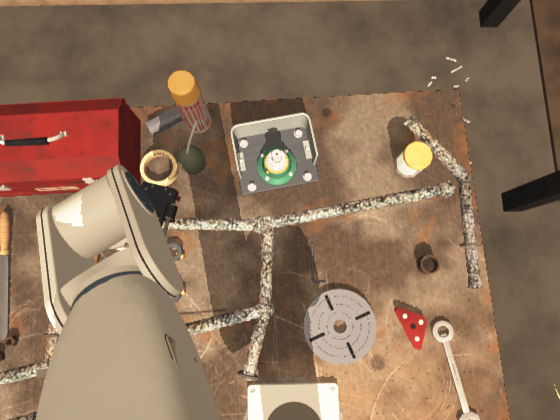

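View pics/c_sp.png

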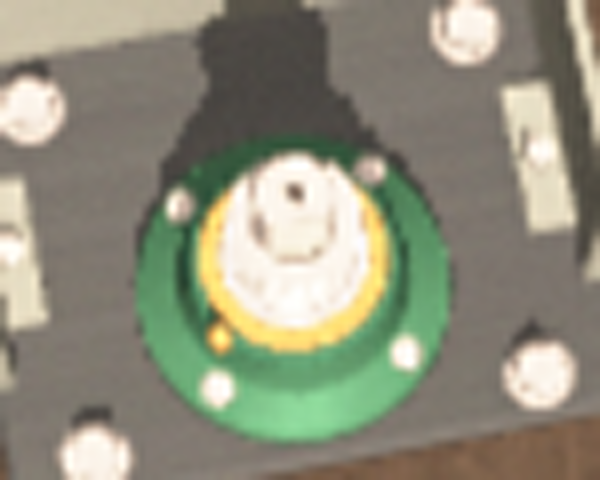

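View pics/c_scene.png

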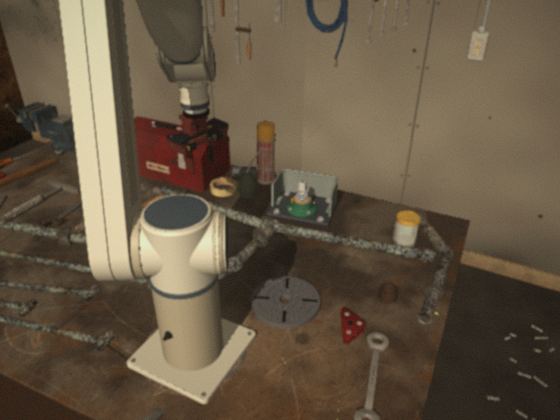

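The spindle's flat now shows at the front of its end, facing the open side (crop (290,230)). I'm refining the collar's pose on the first, unobstructed picture.

Run:
```python
from h import *
T=ctrl.get_image("top"); im=cv2.imread("pics/top0.png"); T=dict(T)
np.set_printoptions(precision=1,suppress=True)
x0,y0=158,234; sc=20; c=im[y0:y0+30,x0:x0+38]
hsv=cv2.cvtColor(c,cv2.COLOR_BGR2HSV)
m=((hsv[...,1]<70)&(hsv[...,2]>75)&(hsv[...,2]<140)).astype(np.uint8)
n,l,s,cc=cv2.connectedComponentsWithStats(m); k=1+np.argmax(s[1:,4])
cs,_=cv2.findContours((l==k).astype(np.uint8),0,2); h=cv2.convexHull(max(cs,key=cv2.contourArea))
e=cv2.fitEllipse(h); print(s[k],e, ray(T,np.array(e[0])+[x0,y0],18))
b=((hsv[...,1]>150)&(hsv[...,2]>150)).astype(np.uint8)
n,l,s,cc=cv2.connectedComponentsWithStats(b)
for i in range(1,n): print("brass",s[i,4],cc[i]+[x0,y0],ray(T,cc[i]+[x0,y0],11))
a=cv2.resize(c,None,fx=sc,fy=sc,interpolation=cv2.INTER_CUBIC)
C=ray(T,np.array(e[0])+[x0,y0],18)
circ(T,a,C,23,18,np.array([x0,y0]),sc,(0,0,255)); circ(T,a,C,13.3,18,np.array([x0,y0]),sc,(0,255,0))
cv2.imwrite("pics/col3.png",a)
```

```text
[  6   9  18  18 173] ((14.6641845703125, 17.116161346435547), (17.613346099853516, 18.3643856048584), 155.77842712402344) [432.6 293.5  18. ]
brass 2 [176.  253.5] [426.9 286.6  11. ]
brass 6 [183.  255.2] [422.3 268.8  11. ]
```

View pics/col3.png

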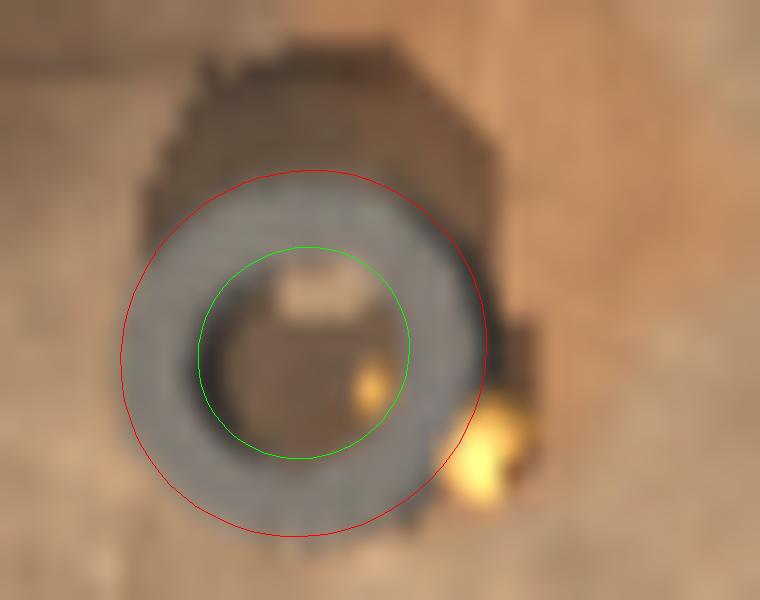

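```bash
cat > ov.py <<'E'
from h import *
def cyl(p,im,C,ang,r,rad,z,off,sc,col,sgn=1):
    u=np.array([np.cos(ang),np.sin(ang),0]);v=np.array([-u[1],u[0],0])
    pts=[]
    for t in np.linspace(0,2*np.pi,40):
        X=np.array([C[0],C[1],z])+u*r+rad*(np.cos(t)*v+np.sin(t)*np.array([0,0,1]))
        pts.append((proj(p,X)-off+.5)*sc)
    cv2.polylines(im,[np.array(pts).round().astype(int)],True,col,1)
E
python3 - <<'E'
from ov import *
T=ctrl.get_image("top"); im=cv2.imread("pics/top0.png")
x0,y0=161,239; sc=14; c=im[y0:y0+24,x0:x0+26]; off=np.array([x0,y0])
C=(431.9,293.6); outs=[]
for d in (241,255):
    a=cv2.resize(c,None,fx=sc,fy=sc,interpolation=cv2.INTER_CUBIC)
    circ(T,a,C,23,18,off,sc,(0,0,255)); circ(T,a,C,13.3,18,off,sc,(0,255,0))
    for r,rad in ((22.5,6),(29.5,6),(9,4),(13.3,4)): cyl(T,a,C,np.radians(d),r,rad,9,off,sc,(255,0,255))
    outs.append(a)
cv2.imwrite("pics/col4.png",np.hstack(outs))
E
```

```text
(no output)
```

View pics/col4.png

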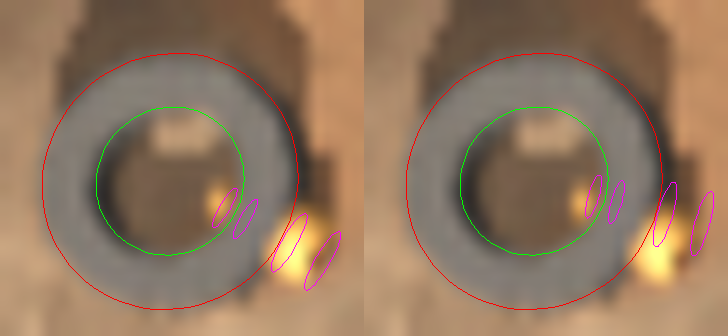

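The overlay shows that a screw at 241° fits the brass head at about (182,256); the 254° from pinpoint does not. The collar centre is about (432,294). I'll grip with the jaws at −29°, after two centring squeezes at 16° and −74°, which clear the screw.

jog_arm([
  [-3,7,-12],
  [-3,7,-18],
  [-3,7,-20],
  [-3,7,-20],
  [0,0,-20],
  [0,0,-20],
  [0,0,-20],
  [0,0,-15],
  [0,0,-10],
  [0,0,-5],
  [0,0,0],
], yaw=[6,6,6,6,6,1,0,0,0,0,0], gripper=0.2)

```text
t: 12.32
ee_pos: [440.4, 288.5, 40.1]
orientation: [1.875, 2.492, 0.013]
ft_force: [0.7, -0.2, 0.9]
width: 70.1
```

```bash
python3 -c "
from h import *
print(st())
"
```

```text
{'t': 12.32, 'p': array([440.39, 288.52,  40.12]), 'jaw': np.float64(16.09), 'tilt': np.float64(1.37), 'F': array([ 0.7, -0.2,  0.9]), 'M': array([-0.03, -0.1 , -0.01]), 'w': 70.15, 'q6': np.float64(0.31)}
```

jog_arm([
  [-4,3,0],
  [-4,2,-3],
  [0,0,-8],
  [0,0,-8],
  [0,0,-8],
  [0,0,-5],
  [0,0,-2],
  [0,0,0],
], yaw=[0,0,0,0,0,0,0,0])

```text
t: 12.98
ee_pos: [433.7, 295.4, 5.7]
orientation: [1.875, 2.49, 0.021]
ft_force: [0.4, -0.1, 0.1]
width: 70.5
```

```bash
python3 -c "
from h import *
print(st())
for n in ('top','scene'):
  p=ctrl.get_image(n); cv2.imwrite('pics/d_%s.png'%n,p['img'])
"
```

```text
{'t': 12.98, 'p': array([433.73, 295.36,   5.66]), 'jaw': np.float64(16.04), 'tilt': np.float64(1.6), 'F': array([ 0.4, -0.1,  0.1]), 'M': array([-0.01, -0.11,  0.05]), 'w': 70.52, 'q6': np.float64(0.34)}
```

View pics/d_top.png

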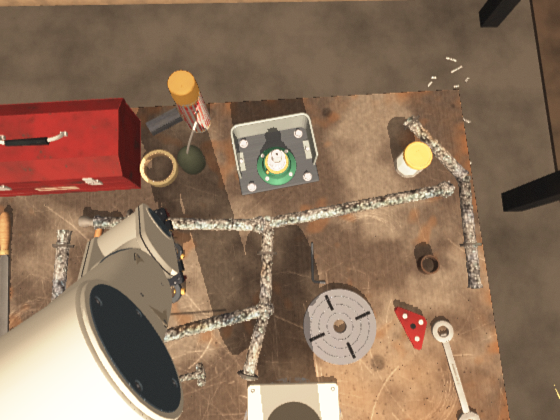

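jog_arm([
  [-1,-1,-1.5],
  [0,0,0],
  [0,0,0],
  [0,0,0],
  [0,0,0],
  [0,0,0],
  [0,0,0],
], yaw=[0,0,0,0,0,0,0], gripper=1)

```text
t: 13.67
ee_pos: [433.2, 294.4, 5.3]
orientation: [1.876, 2.489, 0.024]
ft_force: [-0.1, 0.8, -1.3]
width: 46.0
```

```bash
python3 -c "
from h import *
print(st())
"
```

```text
{'t': 13.67, 'p': array([433.2 , 294.38,   5.29]), 'jaw': np.float64(16.01), 'tilt': np.float64(1.67), 'F': array([-0.1,  0.8, -1.3]), 'M': array([ 0.03, -0.1 , -0.01]), 'w': 46.04, 'q6': np.float64(0.34)}
```

46.0 mm: the smallest collar, clear of its screw. Second centring squeeze.

jog_arm([
  [0,0,0],
  [0,0,0],
  [0,0,0],
  [0,0,0],
  [0,0,0],
  [0,0,0],
  [0,0,0],
  [0,0,0],
  [0,0,0],
  [0,0,0],
  [0,0,0],
  [0,0,0],
  [0,0,0],
  [0,0,0],
  [0,0,0],
  [0,0,0],
  [0,0,0],
  [0,0,0],
], yaw=[0,0,0,0,-7,-7,-7,-7,-7,-7,-7,-7,-7,-7,-7,-7,-5,0], gripper=0.2)

```text
t: 15.17
ee_pos: [434.5, 295.4, 6.4]
orientation: [3.087, 0.393, -0.008]
ft_force: [-0.3, 1.0, -0.0]
width: 70.3
```

```bash
python3 -c "
from h import *
print(st())
"
```

```text
{'t': 15.17, 'p': array([434.46, 295.37,   6.35]), 'jaw': np.float64(-75.48), 'tilt': np.float64(1.72), 'F': array([-0.3,  1. , -0. ]), 'M': array([-0.01,  0.01,  0.04]), 'w': 70.3, 'q6': np.float64(1.94)}
```

jog_arm([
  [-1.3,-1,-2],
  [0,0,0],
  [0,0,0],
  [0,0,0],
  [0,0,0],
  [0,0,0],
], yaw=[0,0,0,0,0,0], gripper=1)

```text
t: 15.67
ee_pos: [432.9, 294.2, 4.2]
orientation: [3.085, 0.409, -0.007]
ft_force: [-0.4, 0.3, 0.5]
width: 46.0
```

```bash
python3 -c "
from h import *
print(st())
"
```

```text
{'t': 15.67, 'p': array([432.93, 294.21,   4.19]), 'jaw': np.float64(-74.88), 'tilt': np.float64(1.72), 'F': array([-0.4,  0.3,  0.5]), 'M': array([ 0.02,  0.07, -0.02]), 'w': 45.98, 'q6': np.float64(1.93)}
```

jog_arm([
  [0,0,0],
  [0,0,0],
  [0,0,0],
  [0,0,0],
  [0,0,0],
  [0,0,0],
  [0,0,0],
  [0,0,0],
  [0,0,0],
  [0,0,0],
  [0,0,0],
], yaw=[0,0,0,7,7,7,7,7,7,3.5,0], gripper=0.2)

```text
t: 16.58
ee_pos: [433.1, 294.4, 4.2]
orientation: [2.666, 1.607, 0.012]
ft_force: [0.2, -0.5, -0.6]
width: 70.3
```

```bash
python3 -c "
from h import *
print(st())
"
```

```text
{'t': 16.58, 'p': array([433.12, 294.39,   4.21]), 'jaw': np.float64(-27.82), 'tilt': np.float64(1.72), 'F': array([ 0.2, -0.5, -0.6]), 'M': array([-0.03, -0.02, -0.03]), 'w': 70.29, 'q6': np.float64(1.13)}
```

jog_arm([
  [0,0,0],
  [0,0,0],
  [0,0,0],
  [0,0,0],
  [0,0,0],
  [0,0,0],
  [0,0,0],
], yaw=[-1,0,0,0,0,0,0], gripper=1)

```text
t: 17.17
ee_pos: [433.2, 294.4, 4.2]
orientation: [2.688, 1.57, 0.011]
ft_force: [-0.9, -0.1, 0.9]
width: 46.0
```

```bash
python3 -c "
from h import *
print(st())
"
```

```text
{'t': 17.17, 'p': array([433.21, 294.43,   4.22]), 'jaw': np.float64(-29.41), 'tilt': np.float64(1.72), 'F': array([-0.9, -0.1,  0.9]), 'M': array([-0.04,  0.  , -0.01]), 'w': 45.96, 'q6': np.float64(1.15)}
```

jog_arm([
  [0,0,5],
  [0,0,12],
  [0,0,20],
  [0,0,25],
  [5,-7,25],
  [12,-15,25],
  [17,-21,15],
  [17,-21,5],
  [17,-21,0],
  [17,-21,0],
  [17,-21,0],
  [17,-21,0],
  [17,-21,0],
  [17,-21,0],
  [17,-21,0],
  [15,-18,0],
  [10,-12,0],
  [5,-7,0],
  [0,0,0],
], yaw=[0,0,0,0,0,-4,-5,-5,-5,-5,-5,-5,-5,-5,-5,-1,0,0,0])

```text
t: 18.75
ee_pos: [636.9, 32.0, 159.6]
orientation: [3.107, 0.225, 0.002]
ft_force: [-0.8, 1.0, -1.8]
width: 45.8
```

```bash
python3 -c "
from h import *
print(st())
for n in ('top','scene'):
  p=ctrl.get_image(n); cv2.imwrite('pics/e_%s.png'%n,p['img'])
  np.set_printoptions(precision=1,suppress=True)
  for th in ('collar_mid','collar_screw'):
    print(th,n,pin(p,th))
"
```

```text
{'t': 18.75, 'p': array([636.9 ,  31.95, 159.62]), 'jaw': np.float64(-81.7), 'tilt': np.float64(1.53), 'F': array([-0.8,  1. , -1.8]), 'M': array([0.04, 0.01, 0.02]), 'w': 45.83, 'q6': np.float64(1.49)}
collar_mid top [(array([165.6, 293.2]), 0.69), (array([129.7, 264.1]), 0.62)]
collar_screw top [(array([182.5, 290.9]), 0.79), (array([133.3, 250. ]), 0.73)]
collar_mid scene [(array([295.5, 165. ]), 0.41)]
collar_screw scene [(array([297.6, 173.1]), 0.46)]
```

View pics/e_top.png

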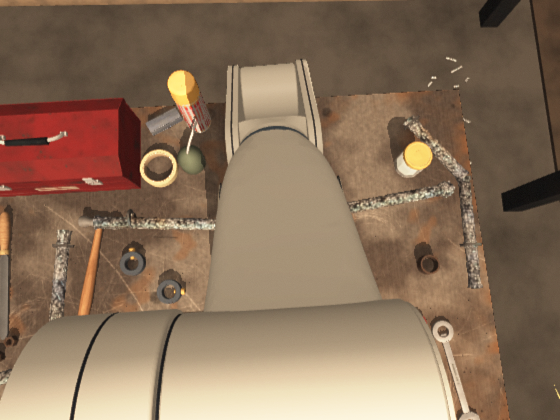

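View pics/e_scene.png

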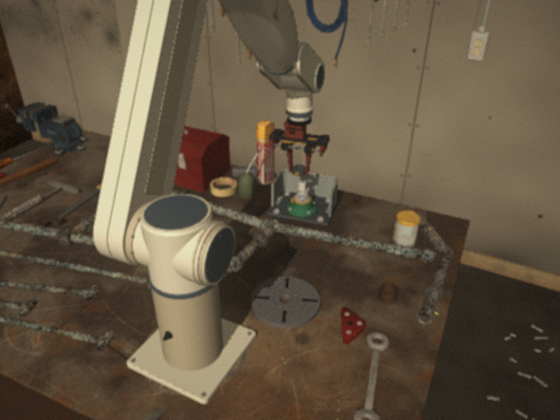

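Run:
```python
from ov import *
S=ctrl.get_image("scene"); s=st(); print(s)
c=(s["p"][0]+.1,s["p"][1]+.1); zu=s["p"][2]-4.2
x0,y0=275,145; sc=11; off=np.array([x0,y0]); outs=[]
for k in (0,1):
    a=cv2.resize(S["img"][y0:y0+45,x0:x0+36],None,fx=sc,fy=sc,interpolation=cv2.INTER_CUBIC)
    if k:
        circ(S,a,c,23,zu,off,sc,(0,0,255)); circ(S,a,c,23,zu+18,off,sc,(0,0,255))
        for r in (23,29.5): cyl(S,a,c,np.radians(s["jaw"]-90),r,6,zu+9,off,sc,(255,0,255))
    outs.append(a)
cv2.imwrite("pics/e_z.png",np.hstack(outs))
```

```text
{'t': 19.1, 'p': array([635.6 ,  34.22, 159.09]), 'jaw': np.float64(-81.58), 'tilt': np.float64(1.51), 'F': array([ 0.5,  0.2, -1.1]), 'M': array([ 0.06, -0.  ,  0.02]), 'w': 45.75, 'q6': np.float64(1.49)}
```

View pics/e_z.png

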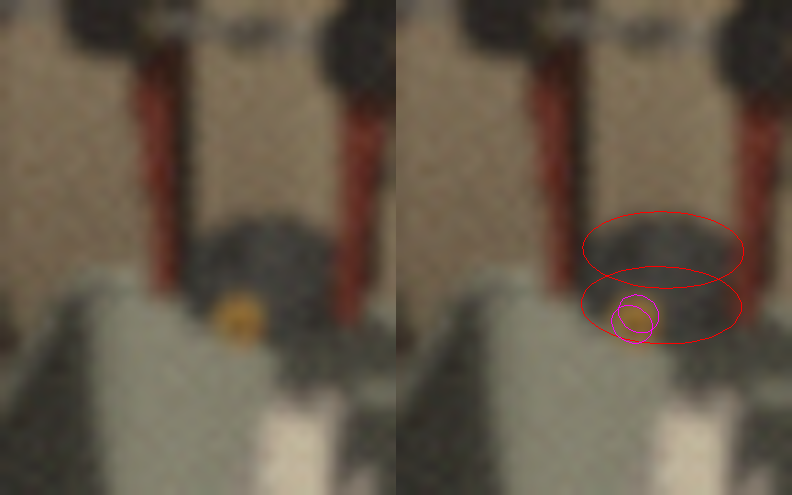

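Scene crop: the collar hangs between the fingers with the brass screw at about (297,174). It lies where the overlay predicts it, so the screw direction is jaw −90° within a couple of degrees. Now I'm lining up over the spindle.

jog_arm([
  [4,-2,-5],
  [5,-3,-5],
  [4,-2,-5],
  [1,-0.6,-2],
  [0,0,0],
  [0,0,0],
], yaw=[1,0.8,0,0,0,0])

```text
t: 19.6
ee_pos: [650.3, 27.6, 139.4]
orientation: [3.102, 0.288, -0.002]
ft_force: [0.1, -0.5, -2.1]
width: 46.1
```

```bash
python3 -c "
from h import *
print(st())
"
```

```text
{'t': 19.6, 'p': array([650.3 ,  27.58, 139.42]), 'jaw': np.float64(-79.4), 'tilt': np.float64(1.51), 'F': array([ 0.1, -0.5, -2.1]), 'M': array([0.02, 0.06, 0.04]), 'w': 46.05, 'q6': np.float64(1.44)}
```

jog_arm([
  [-0.6,-1,-3],
  [0,0,-4],
  [0,0,-4],
  [0,0,-2],
  [0,0,0],
], yaw=[-0.4,0,0,0,0])

```text
t: 20.02
ee_pos: [649.2, 26.3, 124.9]
orientation: [3.103, 0.275, -0.003]
ft_force: [0.6, -0.5, -1.2]
width: 45.7
```

```bash
python3 -c "
from ov import *
s=st();print(s)
R=cv2.Rodrigues(np.array(ctrl.get_obs()['orientation']))[0]; print(R.round(4))
S=ctrl.get_image('scene')
c=(s['p'][0]+.1,s['p'][1]+.1); zu=s['p'][2]-4.2
x0,y0=275,145; sc=11; off=np.array([x0,y0]); outs=[]
for k in (0,1):
    a=cv2.resize(S['img'][y0:y0+50,x0:x0+36],None,fx=sc,fy=sc,interpolation=cv2.INTER_CUBIC)
    if k:
        circ(S,a,c,23,zu,off,sc,(0,0,255)); circ(S,a,c,23,zu+18,off,sc,(0,0,255)); circ(S,a,(649.9,26.7),12.5,118,off,sc,(255,255,0))
        for r in (23,29.5): cyl(S,a,c,np.radians(s['jaw']-90),r,6,zu+9,off,sc,(255,0,255))
    outs.append(a)
cv2.imwrite('pics/f_z.png',np.hstack(outs))
"
```

```text
{'t': 20.02, 'p': array([649.24,  26.31, 124.91]), 'jaw': np.float64(-79.88), 'tilt': np.float64(1.5), 'F': array([ 0.6, -0.5, -1.2]), 'M': array([0.04, 0.01, 0.03]), 'w': 45.72, 'q6': np.float64(1.45)}
[[ 9.844e-01  1.757e-01  6.000e-04]
 [ 1.756e-01 -9.841e-01 -2.620e-02]
 [-4.000e-03  2.590e-02 -9.997e-01]]
```

View pics/f_z.png

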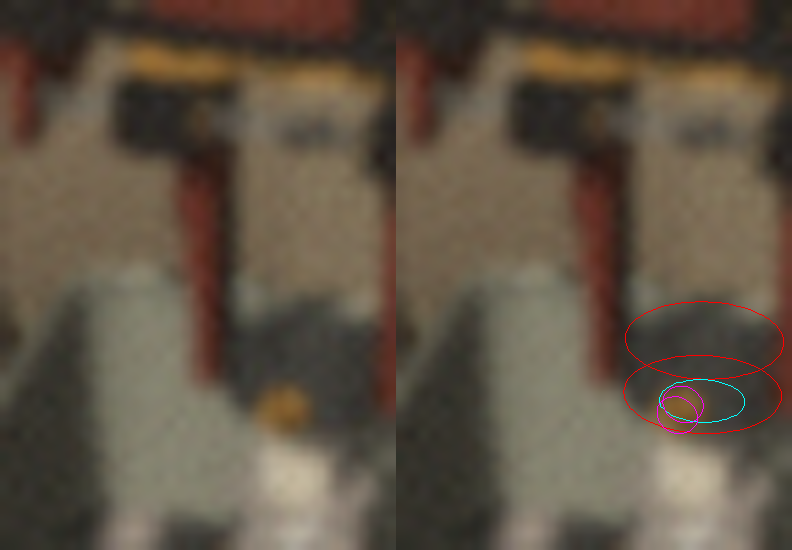

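jog_arm([
  [0.6,0.2,0],
  [0,0,0],
  [0,0,-1],
  [0,0,-1],
  [0,0,-1],
], yaw=[-0.3,0,0,0,0])

```text
t: 20.48
ee_pos: [650.5, 26.7, 122.7]
orientation: [3.104, 0.266, -0.0]
ft_force: [-1.0, 0.1, -1.7]
width: 45.9
```

```bash
python3 -c "
from h import *
print(st())
"
```

```text
{'t': 20.48, 'p': array([650.54,  26.71, 122.72]), 'jaw': np.float64(-80.21), 'tilt': np.float64(1.5), 'F': array([-1. ,  0.1, -1.7]), 'M': array([ 0.05,  0.02, -0.03]), 'w': 45.91, 'q6': np.float64(1.45)}
```

jog_arm([
  [-0.6,-0.1,0],
  [0,0,-1],
  [0,0,-1],
  [0,0,-1],
], yaw=[0,0,0,0])

```text
t: 20.82
ee_pos: [649.9, 26.6, 119.6]
orientation: [3.104, 0.266, 0.0]
ft_force: [0.2, 0.4, -2.1]
width: 45.5
```

```bash
python3 -c "
from h import *
print(st())
"
```

```text
{'t': 20.82, 'p': array([649.93,  26.6 , 119.57]), 'jaw': np.float64(-80.2), 'tilt': np.float64(1.5), 'F': array([ 0.2,  0.4, -2.1]), 'M': array([ 0.09,  0.02, -0.01]), 'w': 45.51, 'q6': np.float64(1.45)}
```

jog_arm([
  [0,0,-1.5],
  [0,0,-1.5],
  [0,0,-1.5],
  [0,0,-1.5],
], yaw=[0,0,0,0])

```text
t: 21.15
ee_pos: [649.9, 26.6, 113.0]
orientation: [3.104, 0.266, 0.0]
ft_force: [-0.4, -1.1, -1.5]
width: 45.8
```

```bash
python3 -c "
from h import *
print(st())
"
```

```text
{'t': 21.15, 'p': array([649.94,  26.56, 112.98]), 'jaw': np.float64(-80.21), 'tilt': np.float64(1.5), 'F': array([-0.4, -1.1, -1.5]), 'M': array([-0.01,  0.01,  0.  ]), 'w': 45.76, 'q6': np.float64(1.46)}
```

jog_arm([
  [0,0,-1.5],
  [0,0,-1.5],
  [0,0,-2],
  [0,0,-2],
  [0,0,-2],
  [0,0,-2],
  [0,0,-2],
], yaw=[0,0,0,0,0,0,0])

```text
t: 21.73
ee_pos: [649.9, 26.6, 98.4]
orientation: [3.104, 0.266, 0.0]
ft_force: [0.0, 0.0, -2.6]
width: 46.0
```

```bash
python3 -c "
from h import *
print(st())
"
```

```text
{'t': 21.73, 'p': array([649.92,  26.59,  98.44]), 'jaw': np.float64(-80.2), 'tilt': np.float64(1.5), 'F': array([ 0. ,  0. , -2.6]), 'M': array([0.04, 0.01, 0.05]), 'w': 46.03, 'q6': np.float64(1.46)}
```

Sliding freely over the spindle. A quick look before pressing.

```bash
python3 -c "
from ov import *
s=st();print(s)
S=ctrl.get_image('scene')
c=(s['p'][0],s['p'][1]+.1); zu=s['p'][2]-4.2
x0,y0=275,150; sc=11; off=np.array([x0,y0]); outs=[]
for k in (0,1):
    a=cv2.resize(S['img'][y0:y0+54,x0:x0+36],None,fx=sc,fy=sc,interpolation=cv2.INTER_CUBIC)
    if k:
        circ(S,a,c,23,zu,off,sc,(0,0,255)); circ(S,a,c,23,zu+18,off,sc,(0,0,255)); circ(S,a,(649.9,26.7),12.5,118,off,sc,(255,255,0))
        for r in (23,29.5): cyl(S,a,c,np.radians(s['jaw']-90),r,6,zu+9,off,sc,(255,0,255))
    outs.append(a)
cv2.imwrite('pics/g_z.png',np.hstack(outs))
"
```

```text
{'t': 21.73, 'p': array([649.92,  26.59,  98.44]), 'jaw': np.float64(-80.2), 'tilt': np.float64(1.5), 'F': array([ 0. ,  0. , -2.6]), 'M': array([0.04, 0.01, 0.05]), 'w': 46.03, 'q6': np.float64(1.46)}
```

View pics/g_z.png

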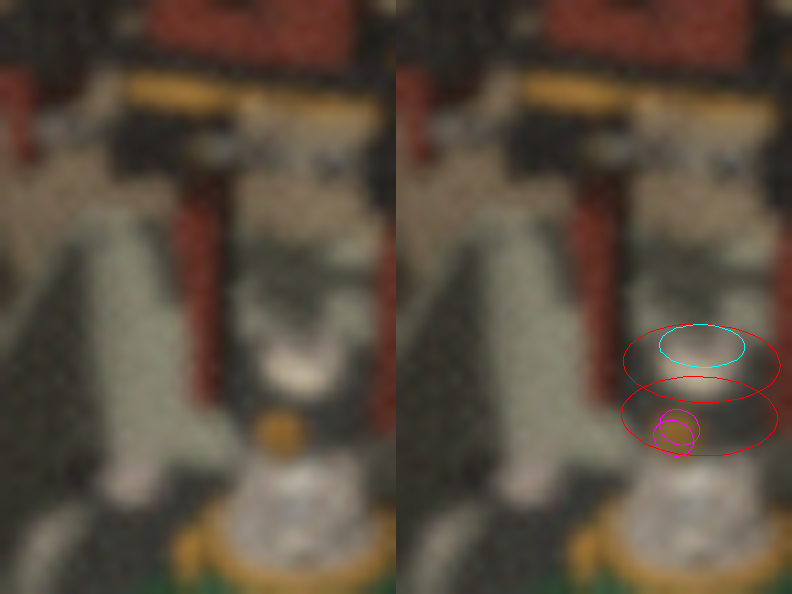

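The scene crop shows the collar round the spindle (spindle end at about (302,183)). The brass screw is at (300,189), where predicted. Pressing down.

jog_arm([
  [0,0,-1.5],
  [0,0,-1.5],
  [0,0,-1.5],
  [0,0,-1.5],
  [0,0,-1.5],
  [0,0,-1.5],
], yaw=[0,0,0,0,0,0])

```text
t: 22.28
ee_pos: [649.9, 26.6, 89.8]
orientation: [3.104, 0.266, -0.0]
ft_force: [-2.9, 0.3, 3.7]
width: 45.9
```

```bash
python3 -c "
from h import *
print(st())
"
```

```text
{'t': 22.28, 'p': array([649.93,  26.6 ,  89.81]), 'jaw': np.float64(-80.2), 'tilt': np.float64(1.51), 'F': array([-2.9,  0.3,  3.7]), 'M': array([-0.01,  0.48, -0.01]), 'w': 45.92, 'q6': np.float64(1.46)}
```

jog_arm([
  [0,0,-1.5],
  [0,0,-1.5],
  [0,0,-1.5],
  [0,0,-1.2],
], yaw=[0,0,0,0])

```text
t: 22.62
ee_pos: [649.9, 26.6, 85.7]
orientation: [3.104, 0.266, 0.0]
ft_force: [-3.2, -0.9, 7.8]
width: 46.0
```

```bash
python3 -c "
from h import *
print(st())
"
```

```text
{'t': 22.62, 'p': array([649.89,  26.62,  85.75]), 'jaw': np.float64(-80.2), 'tilt': np.float64(1.52), 'F': array([-3.2, -0.9,  7.8]), 'M': array([-0.03,  0.7 , -0.  ]), 'w': 45.96, 'q6': np.float64(1.46)}
```

jog_arm([
  [0,0,-1.5],
  [0,0,-1.5],
  [0,0,-1.5],
], yaw=[0,0,0])

```text
t: 22.87
ee_pos: [649.9, 26.6, 83.3]
orientation: [3.103, 0.266, 0.001]
ft_force: [-4.0, 0.2, 9.4]
width: 45.8
```

```bash
python3 -c "
from h import *
print(st())
"
```

```text
{'t': 22.87, 'p': array([649.95,  26.59,  83.33]), 'jaw': np.float64(-80.2), 'tilt': np.float64(1.53), 'F': array([-4. ,  0.2,  9.4]), 'M': array([-0.05,  0.83, -0.03]), 'w': 45.8, 'q6': np.float64(1.46)}
```

jog_arm([
  [0,0,-1.5],
  [0,0,-1.5],
  [0,0,-1.5],
], yaw=[0,0,0])

```text
t: 23.12
ee_pos: [650.0, 26.6, 81.9]
orientation: [3.103, 0.266, 0.001]
ft_force: [-8.2, 0.2, 18.9]
width: 46.2
```

```bash
python3 -c "
from h import *
print(st())
"
```

```text
{'t': 23.12, 'p': array([650.02,  26.6 ,  81.94]), 'jaw': np.float64(-80.2), 'tilt': np.float64(1.55), 'F': array([-8.2,  0.2, 18.9]), 'M': array([-0.06,  1.45, -0.03]), 'w': 46.19, 'q6': np.float64(1.46)}
```

```bash
python3 -c "
from ov import *
for i in range(3): S=ctrl.get_image('scene')
s=st();print(s)
c=(s['p'][0],s['p'][1]+.1); zu=78.
np.set_printoptions(precision=1,suppress=True)
print('pin',pin(S,'collar_screw'),pin(S,'collar_mid'))
x0,y0=275,155; sc=11; off=np.array([x0,y0]); outs=[]
for k in (0,1):
    a=cv2.resize(S['img'][y0:y0+54,x0:x0+36],None,fx=sc,fy=sc,interpolation=cv2.INTER_CUBIC)
    if k:
        circ(S,a,c,23,zu,off,sc,(0,0,255)); circ(S,a,c,23,zu+18,off,sc,(0,0,255)); circ(S,a,(649.9,26.7),12.5,118,off,sc,(255,255,0))
        for r in (23,29.5): cyl(S,a,c,np.radians(190.2),r,6,zu+9,off,sc,(255,0,255))
    outs.append(a)
cv2.imwrite('pics/h_z.png',np.hstack(outs))
"
```

```text
{'t': 23.27, 'p': array([649.99,  26.59,  81.99]), 'jaw': np.float64(-80.19), 'tilt': np.float64(1.55), 'F': array([-5.9, -0.5, 14.2]), 'M': array([-0.07,  1.14, -0.07]), 'w': 45.65, 'q6': np.float64(1.46)}
pin [(array([303.1, 195.4]), 0.49)] [(array([301.2, 187.1]), 0.46), (array([247.8, 194.5]), 0.44)]
```

View pics/h_z.png

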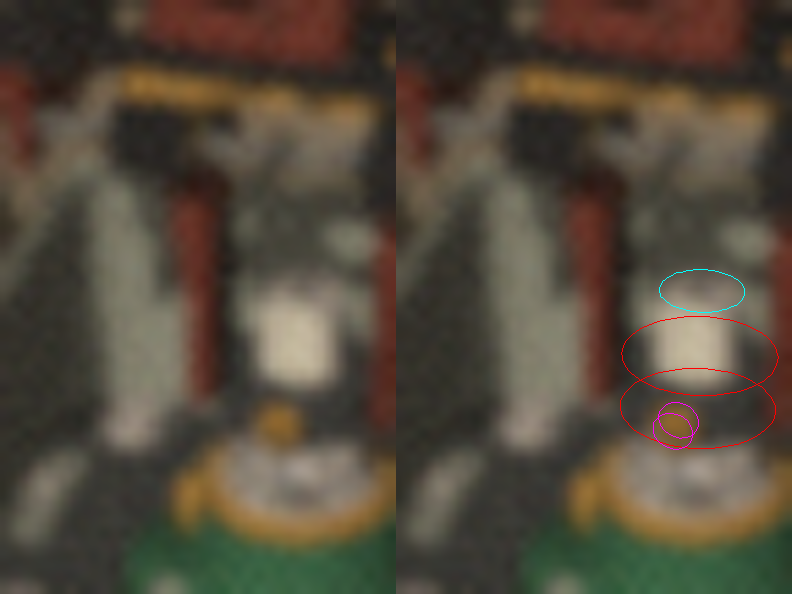

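```bash
python3 -c "
from h import *
print(ctrl.close_job())
print(st())
"
```

```text
the job is handed in; nothing more can be done
None
the job is handed in; nothing more can be done
```

The collar is on the spindle with its screw on the flat, pressed fully down, and the fingers are still gripping it. I handed the job in at about 23 s; it reports no verdict.

**What I did**
- **Finding the flat:** I gripped the spindle about 69° away from the open front. The grip measured 20.4 to 20.6 mm, which means it was square on the flat.
- **Turning the spindle:** I turned it until its flat faced the open front. The jaws ended at 10.9°, against a pedestal direction of 10.2°. A cross grip then located the axis at about (649.9, 26.7).
- **Choosing the collar:** I took the smallest one, which measured 46.0 mm, and centred it with two squeezes clear of its screw.
- **Fitting it:** It slid over the spindle without noticeable force, and I pressed it down on the brake spring.

**Last checks**
- **Depth:** The tool stopped at 82.0 mm, which puts the washer about 12 mm down. The upward force rose to 19 N and then settled at about 14 N.
- **Position and level:** The tool was within 0.2 mm of the measured axis. The tool tilt was 1.55°.
- **Screw:** The final scene picture shows the brass screw within about 0.3 pixel of where it should be when facing the open front.
- **Grip:** The width held at 45.7 to 46.2 mm.

**Disagreements**
- **Screw direction:** The network put the collar's screw direction about 14° off. I used the overlay fit of 241° instead, and the later pictures confirmed it.
- **Cross grip:** It read 24.5 mm instead of 25, close to the width noise.
- **Sideways force:** About 6 N remained on the tool at the end.
- **Bystanders:** I did not measure the pipe ring, oil can and hex key again at the end. The moves stayed clear of them.

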